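# Pack the jig's gap with spacers and hold the jaw shut

### The arm

A 7-joint arm with a two-finger parallel gripper is mounted at the origin on the work surface. World frame = base frame: x ahead of the robot, y to its left, z up, the work surface at z = 0. Lengths are in m, angles in rad, forces in N, time in s.
With the tool pointing down it reaches from about 0.4 to 0.85 m from the base axis. Payload 10.4 kg.
Tool frame: the origin (TCP) lies at the very end of the fingers, on their centre line; the grasp point (between the pads) lies 19 mm behind it (grasp_offset is the distance from the TCP to the grasp point, in m); z points along the fingers, y is the line along which they close (so a half turn about z gives the same grasp; the last joint's range is limited). The gripper opens to 85 mm and grips with 20 to 120 N. Pads are 22 mm wide; open, the fingers measure 114 mm over their backs; the gripper's body (76 mm by 85 mm) begins 54 mm behind the grasp point. The pads swing forward as they close: fully open they stand 13 mm farther back than shut.
Start: joints at [-1.193, 0.332, -0.065, 1.46, 0.022, 1.35, -0.088], TCP at [0.244, 0.575, 0.231] pointing down, gripper open.
Joint ranges: [-2.6, 2.6], [-0.5, 2.12], [-1.47, 1.34], [0.16, 2.42], [-1.27, 4.41], [0.06, 2.06], [-2.6, 2.6]. Speed limits (rad/s): [2.22, 2.22, 2.79, 2.79, 3.14, 3.14, 3.14].

### API

Orientations are given as a unit quaternion [x, y, z, w].
In Python, from workcell import * gives the robot as it stands.
- The arm moves only by the tool jog_arm, never from a script. Its argument "plan" is a list of rows, each a list of 3 entries, a list of its own where there are three numbers: the turn, a rotation vector about the tool's x, y, z in rad, then the shift along the tool's x, y, z in m, then the finger opening in m, from 0 to 0.0854. A call has 1 to 8 rows; each row is the pose to reach, as a shift and turn from the pose commanded when the call began, along the tool's axes at that moment; what a row does not reach only later rows make up. A row lasts 1/12 s, in which the tool goes at most 41.7 mm and 7.16 degrees, less where a joint would pass 70% of its speed; a pose out of reach is approached as far as the arm can. A call with a gripper value outside its range is refused whole. The fingers move at their own pace and stop on an object; "force" is the grip in N (left out, the last holds). Time passes only in rows, so rows that repeat a pose let the fingers close. It gives the time, the measured TCP pose, the force, the opening and the grip force at its end, in the units of the state.
- get_obs(): the state, without advancing time (a new reading comes with each control period).
- camera(name): name is "scene" or "top" or "wrist"; returns a dict with "img" (420x560x3 uint8, red, green, blue), "mtx" (3x3 intrinsics, pixels), "k1" (the pictures are not rectified: a ray, as slopes to the right and down, at radius r is drawn at 1 + k1 r^2 times it, then the intrinsics apply), "extrinsics" (4x4, takes a point from camera to world coordinates). Camera axes: x right, y down, z forward; pixel columns grow to the right and rows downward; lengths in m; the calibration is good to about 2 mm. A picture is of the moment at which its call begins. There is no depth.
- hand_in(): hands the job in; it is judged then, once.
The state is a dict: "clock": time; "joint_pos": joint angles; "joint_velocities": joint speeds; "tau": joint torques, N m; "position": TCP position; "ee_rot": TCP orientation; "ft_force": force on the tool from outside, world axes, zero at the start; "torque": the same for the moment, N m; "grip_width": opening from 0.0 (shut) to 1.0 (fully open); "grasp_force": force on a finger pad.
Only numpy, scipy, OpenCV 4.12 (cv2) and the standard library are available. Lean on these libraries where they do the work, as an engineer would, in place of code of your own. Each camera call takes 0.05 s, during which the arm holds its last target. There are 200 camera calls.

### The job

Pack the gap between the jaw and the housing's nose in the jig: take aluminium spacers from the wooden stand and set them upright between the guide rails, broad faces towards the jaw and the nose, one behind the other, until the short stroke of the jaw can take up what is left. Then push the jaw by its black grip towards the housing until you feel it clamp the spacers firmly against the nose, and finish while still holding it there under pressure, because the jaw springs back if released. Spacers you do not need stay on the stand, and the tin, the wire spool and the meter are left alone.

Things in the scene. Friction and masses are not known exactly. Their poses are not given: they have to be found in the camera images.
- jig: Dark steel base plate 300 x 130 x 12 mm, fixed to the bench. Origin: centre of its underside; x runs along the jig from the jaw towards the housing, z up. Spacers stand on its top face (12 mm above the bench) between two low steel rails along x, inner faces at y = -24 and +24 mm (48 mm apart), tops 20 mm above the bench. The jaw moves along x at y = 0 at the -x end; beside it (x = -142 to -80 mm) guides at y = 23 to 31 mm on either side, tops 34 mm above the bench.
- housing: Open white instrument housing with a circuit board, 90 x 110 mm, its rim 54 mm above the jig's plate, screwed down on 10 mm standoffs and immovable; how far along the jig it sits varies. A grey nose block 36 mm wide (y), 12 to 48 mm above the jig's plate, reaches 22 mm out of it towards the jaw. Origin: on the jig's plate below the middle of the nose's front face; axes parallel to the jig's.
- nose_face (a point): Middle of the nose's front face, the fixed side of the gap, 42 mm above the bench; the face looks along the jig's -x.
- jaw_face (a point): Middle of the aluminium jaw's front face, the moving side of the gap, 32.5 mm above the bench (the jaw block is 40 mm long, 36 mm wide, top 54 mm above the bench). With the jaw at rest the face is at x = -80 mm of the jig and the gap to the nose is 58 to 98 mm, so 2 or 3 spacers are needed.
- jaw_handle (a point): Middle of the top of the black upright grip on the jaw, 86 mm above the bench; the grip is 14 mm (along x of the jig) x 20 mm (y) and stands 32 mm up from the jaw block. It is 28 mm behind the jaw's front face.
- jaw (a joint): Slide of the jaw in m: 0 at rest (fully open), grows as it moves towards the housing (jig +x) up to its end stop at 0.032. A light return spring (60 N/m, 2 N at the end stop, plus 0.5 N friction) opens it when let go.
- spacer0: Plain aluminium spacer block, one of four alike: 24 mm thick (its x), 40 mm wide (y), 50 mm tall (z), about 0.11 kg, loose, standing upright on the stand with some 24 mm between neighbours' faces. Origin: centre of its underside. In the jig its x lies along the jig's x.
- spacer1: Plain aluminium spacer block, one of four alike: 24 mm thick (its x), 40 mm wide (y), 50 mm tall (z), about 0.11 kg, loose, standing upright on the stand with some 24 mm between neighbours' faces. Origin: centre of its underside. In the jig its x lies along the jig's x.
- spacer2: Plain aluminium spacer block, one of four alike: 24 mm thick (its x), 40 mm wide (y), 50 mm tall (z), about 0.11 kg, loose, standing upright on the stand with some 24 mm between neighbours' faces. Origin: centre of its underside. In the jig its x lies along the jig's x.
- spacer3: Plain aluminium spacer block, one of four alike: 24 mm thick (its x), 40 mm wide (y), 50 mm tall (z), about 0.11 kg, loose, standing upright on the stand with some 24 mm between neighbours' faces. Origin: centre of its underside. In the jig its x lies along the jig's x.
- stand: Flat light-wood board 220 x 80 x 12 mm, fixed to the bench, carrying the spacers in a row along its x. Origin: centre of its underside.
- tin: White round flux tin, 62 mm across, 22 mm high, loose; bystander. Origin: centre of its underside.
- spool: Small solder-wire spool, 48 mm across, 36 mm high, loose, standing on its end; bystander. Origin: centre of its underside.
- meter: Black hand-held meter lying on its back, 150 x 78 x 34 mm, loose; bystander. Origin: centre of its underside.

How it is judged:
By the outcome, as a careful person would: the job done as asked, in the order asked, and still so for the second after the job is handed in, while the arm keeps its last pose, push and grip.
It also fails if it takes over 72 s, if anything falls off the work surface, if the arm or the gripper's body presses on something with over 40 N, if the wrist force passes 120 N, or if a joint passes its speed limit or range.

## Working session

There is one attempt and no reset: what is moved stays moved. The work goes in short steps, Python scripts to look and compute and a tool call to move; the robot and the scene stay as the last step left them, time stands still between calls to the robot, and variables do not carry over. Pictures are saved under pics/ and viewed, at most 12 in all, crops included, and the job is handed in when it is done.

Besides the shell and the picture viewer there is one more tool, called after "Call:" as name(argument=value, ...), one argument or row to a line, values as JSON. jog_arm: Moves the arm, as the interface text tells. Its arguments: {"type":"object","properties":{"plan":{"type":"array"},"force":{"type":"number"}},"required":["plan"]}

```bash
mkdir -p pics; ls; python3 - <<'E'
from workcell import *
import cv2
o=get_obs();print(o)
for n in ("scene","top"):
    c=camera(n);cv2.imwrite(f"pics/{n}0.png",c["img"][:,:,::-1]);print(n,c["mtx"],c["k1"],c["extrinsics"])
E
```

```text
pics
{'clock': 0.0, 'joint_pos': array([-1.19260855,  0.33284845, -0.06470762,  1.46098585,  0.02162127,
        1.34990947, -0.0884949 ]), 'joint_velocities': array([-0.0003858 , -0.0011781 , -0.00050351, -0.00053063,  0.00057243,
       -0.00020233,  0.00158125]), 'tau': array([-7.35633694e-05, -6.25452447e+01,  4.88541042e-02, -3.91605949e+01,
        1.62490614e-02,  9.83878796e-03,  1.30858643e-05]), 'position': array([0.24369332, 0.57510089, 0.23050933]), 'ee_rot': array([ 1.99036237e-01,  9.79991861e-01, -7.20325137e-04, -1.01154877e-04]), 'ft_force': array([-0.16405292,  0.40985254, -0.27139629]), 'torque': array([ 0.01362707, -0.00385494, -0.01734726]), 'grasp_force': 0.0, 'grip_width': 0.9973741264304052}
scene [[408.14765866   0.         279.28397273]
 [  0.         408.14765866 207.90408328]
 [  0.           0.           1.        ]] -0.04767422614525018 [[ 0.21611974  0.62580091 -0.74944345  1.2794821 ]
 [ 0.97620161 -0.15262015  0.15406981 -0.19653229]
 [-0.01796314 -0.76490543 -0.64389208  0.70434999]
 [ 0.          0.          0.          1.        ]]
top [[410.22154581   0.         274.03862964]
 [  0.         410.22154581 208.71940261]
 [  0.           0.           1.        ]] 0.041123745756858766 [[-0.02551225 -0.99873227  0.04339333  0.55675754]
 [-0.99946103  0.0263798   0.0195387  -0.05511338]
 [-0.02065864 -0.04287147 -0.99886699  0.82773553]
 [ 0.          0.          0.          1.        ]]
```

View pics/scene0.png

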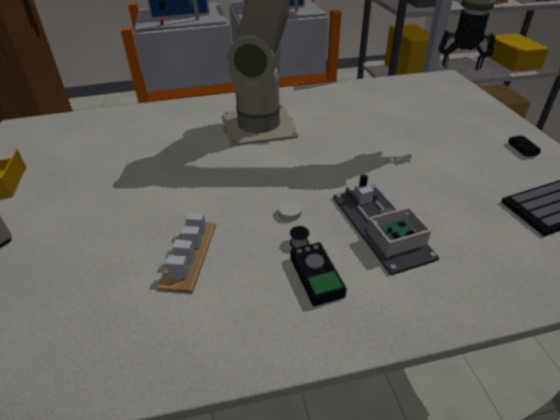

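View pics/top0.png

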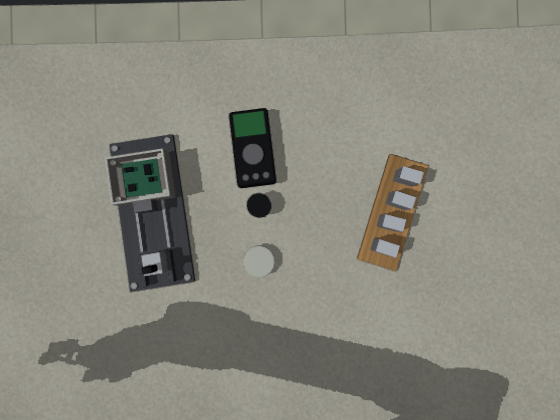

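The scene picture shows the jig to the right and the stand to the left. In the top picture the jig spans about (110..193, 135..290), with the jaw at (150,262). The stand has four spacers, at (411,175), (404,200), (394,223) and (387,248). I'll enlarge both.

```bash
python3 - <<'E'
import cv2,numpy as np
a=cv2.imread("pics/top0.png")
f=lambda x0,x1:cv2.resize(a[132:297,x0:x1],None,fx=3.5,fy=3.5,interpolation=cv2.INTER_CUBIC)
im=np.hstack([f(100,210),f(345,440)])
im=np.clip(im.astype(float)*1.5,0,255).astype(np.uint8)
cv2.imwrite("pics/crop1.png",im);print(im.shape)
E
```

```text
(578, 717, 3)
```

View pics/crop1.png

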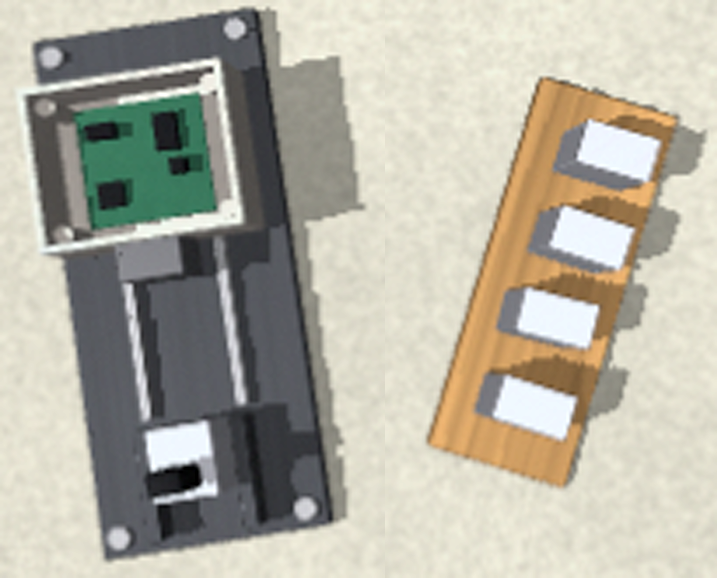

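The crop gives clean corners for the plate, stand, spacer tops, nose and jaw. I'll fit the poses to them.

```bash
cat > h.py <<'E'
import numpy as np,cv2
from scipy.optimize import least_squares
from scipy.spatial.transform import Rotation as R
def proj(c,P):
    P=np.asarray(P,float);E=np.linalg.inv(c["extrinsics"]);q=P@E[:3,:3].T+E[:3,3]
    s=q[:,:2]/q[:,2:];s=s*(1+c["k1"]*(s**2).sum(1,keepdims=True))
    return s@np.diag([c["mtx"][0,0],c["mtx"][1,1]])+c["mtx"][:2,2]
def place(p,L):  # p=(x,y,yaw), L local points
    L=np.asarray(L,float);return R.from_euler('z',p[2]).apply(L)+[p[0],p[1],0]
def unproj(c,uv,z):
    f=lambda p:(proj(c,[[p[0],p[1],z]])-uv)[0]
    return least_squares(f,[.55,0]).x
def box(a,b,z):return [[a/2,b/2,z],[a/2,-b/2,z],[-a/2,-b/2,z],[-a/2,b/2,z]]
def fit(c,L,uv,p0):
    r=least_squares(lambda p:(proj(c,place(p,L))-uv).ravel(),p0);return r.x,np.sqrt((r.fun**2).mean())
def go(pos,yaw,o):
    """print turn/shift from current pose to tool-down pose whose y axis lies at yaw (mod pi)"""
    R0=R.from_quat(o["ee_rot"]);best=None
    for k in (-1,0,1,2):
        y=yaw+k*np.pi;Y=np.array([np.cos(y),np.sin(y),0]);Z=np.array([0,0,-1.]);X=np.cross(Y,Z)
        v=(R0.inv()*R.from_matrix(np.c_[X,Y,Z])).as_rotvec()
        if best is None or np.linalg.norm(v)<np.linalg.norm(best):best=v
    print("turn",best.round(4),"shift",R0.inv().apply(np.array(pos)-o["position"]).round(4))
E
python3 - <<'E'
from h import *
from workcell import *
c=camera("top")
cv=lambda l,x0:np.array([[(u+.5)/3.5-.5+x0,(v+.5)/3.5-.5+132] for u,v in l])
J=lambda l:cv(l,100); S=lambda l:cv([(u-385,v) for u,v in l],345)
pj,e=fit(c,box(.3,.13,.012),J([(34,43),(258,9),(331,520),(106,560)]),[.55,.2,0.1]);print("jig",pj,e)
# rough order: local +x up image, +y left
inv=lambda p,w:R.from_euler('z',-p[2]).apply(np.r_[w[0]-p[0],w[1]-p[1],0])[:2]
for n,l,z in [("nose top front",[(120,280),(179,276)],.060),("jaw top front",[(145,432),(209,423)],.054),("handle top",[(147,479),(200,468),(201,487),(150,498)],.086),("bolts",[(50,57),(235,28),(305,508),(118,538)],.014)]:
    for q in J(l): w=unproj(c,q,z);print(n,w.round(4),inv(pj,w).round(4))
ps,e=fit(c,box(.22,.08,.012),S([(543,78),(678,118),(568,487),(428,443)]),[.55,-.3,-.2]);print("stand",ps,e)
for l in ([(588,118),(662,137),(652,183),(577,165)],[(559,206),(635,226),(624,271),(549,254)],[(527,286),(600,302),(590,348),(515,332)],[(504,372),(577,394),(566,440),(492,422)]):
    print("sp",*fit(c,box(.024,.04,.062),S(l),[.55,-.3,-.2]))
E
```

```text
jig [0.59229658 0.20475451 0.12893693] 0.7738361350201013
nose top front [0.5916 0.2231] [0.0016 0.0182]
nose top front [0.5929 0.1914] [-0.0011 -0.0133]
jaw top front [0.5097 0.2126] [-0.0809  0.0184]
jaw top front [0.5136 0.1781] [-0.0815 -0.0163]
handle top [0.4875 0.2007] [-0.1044  0.0094]
handle top [0.4924 0.1734] [-0.1031 -0.0183]
handle top [0.4827 0.1729] [-0.1128 -0.0175]
handle top [0.4778 0.1992] [-0.1143  0.0092]
bolts [0.7223 0.278 ] [0.1383 0.0559]
bolts [0.7362 0.1721] [ 0.1386 -0.0509]
bolts [0.4622 0.1365] [-0.1378 -0.0509]
bolts [0.4482 0.242 ] [-0.1381  0.0555]
stand [ 0.57985246 -0.27331713 -0.33037508] 0.6505822631803466
sp [ 0.64635789 -0.29685113 -0.27215242] 0.2853794549250691
sp [ 0.5998433  -0.28047971 -0.26770978] 0.3166697589750418
sp [ 0.55921928 -0.26130362 -0.24902508] 0.27519889988691365
sp [ 0.51216449 -0.2473403  -0.28517989] 0.4564835604416669
```

Gap is about 80 mm, which is right on the border between two and three spacers, so I'll measure it closer with the wrist camera on the way.

```bash
cat >> h.py <<'E'
JIG=np.array([.5921,.2065,.129])
E
python3 - <<'E'
from h import *
from workcell import *
o=get_obs();p=place(JIG,[[-.04,0,.25]])[0];print(p);go(p,JIG[2]+np.pi/2,o)
E
```

```text
[0.55243236 0.2013543  0.25      ]
turn [-1.100e-03 -2.000e-04 -5.297e-01] shift [-0.4301 -0.2238 -0.019 ]
```

Call:
jog_arm(
  plan=[
    [[0,0,-0.265],[-0.215,-0.112,-0.01],0.0854],
    [[0,0,-0.265],[-0.215,-0.112,-0.01],0.0854],
    [[0,0,-0.265],[-0.215,-0.112,-0.01],0.0854],
    [[0,0,-0.53],[-0.43,-0.224,-0.019],0.0854],
    [[0,0,-0.53],[-0.43,-0.224,-0.019],0.0854],
    [[0,0,-0.53],[-0.43,-0.224,-0.019],0.0854],
    [[0,0,-0.53],[-0.43,-0.224,-0.019],0.0854],
    [[0,0,-0.53],[-0.43,-0.224,-0.019],0.0854],
  ],
)

```text
clock: 0.82
position: [0.4518, 0.3227, 0.2442]
ee_rot: [-0.065, 0.998, 0.0, -0.0]
ft_force: [0.9, 1.9, 1.0]
grip_width: 1.001
grasp_force: 0.0
```

```bash
python3 - <<'E'
from h import *
from workcell import *
o=get_obs();p=place(JIG,[[-.04,0,.25]])[0];print(o["position"],o["clock"]);go(p,JIG[2]+np.pi/2,o)
E
```

```text
[0.45181726 0.32273004 0.24424365] 0.8167
turn [ 0.0002 -0.      0.0006] shift [-0.0841 -0.1334 -0.0058]
```

Call:
jog_arm(
  plan=[
    [[0,0,0],[-0.083,-0.132,-0.006],0.0854],
    [[0,0,0],[-0.083,-0.132,-0.006],0.0854],
    [[0,0,0],[-0.083,-0.132,-0.006],0.0854],
    [[0,0,0],[-0.083,-0.132,-0.006],0.0854],
    [[0,0,0],[-0.083,-0.132,-0.006],0.0854],
    [[0,0,0],[-0.083,-0.132,-0.006],0.0854],
  ],
)

```text
clock: 1.32
position: [0.5512, 0.2022, 0.2498]
ee_rot: [-0.063, 0.998, -0.0, -0.0]
ft_force: [-0.2, 0.5, -0.1]
grip_width: 1.0
grasp_force: 0.0
```

```bash
python3 - <<'E'
from h import *
from workcell import *
import pickle
o=get_obs();print(o["position"],o["clock"],o["joint_velocities"].max())
c=camera("wrist");pickle.dump(c,open("w1.pkl","wb"));print(c["mtx"],c["k1"],c["extrinsics"])
print(proj(c,place(JIG,[[-.08,0,.054],[0,0,.06],[-.108,0,.086]])))
im=np.clip(c["img"][:,:,::-1].astype(float)*1.5,0,255).astype(np.uint8)
cv2.imwrite("pics/w1.png",cv2.resize(im,(800,600),interpolation=cv2.INTER_CUBIC))
E
```

```text
[0.55121441 0.2022411  0.24981451] 1.3167 0.013445310265438562
[[298.28884826   0.         276.51379171]
 [  0.         298.28884826 212.80980579]
 [  0.           0.           1.        ]] -0.04786343045081638 [[-1.25478470e-01  9.56622791e-01  2.62922020e-01  4.85281958e-01]
 [ 9.92096269e-01  1.21094032e-01  3.28820333e-02  1.93360607e-01]
 [-3.82585124e-04  2.64969943e-01 -9.64256596e-01  3.91586160e-01]
 [ 0.00000000e+00  0.00000000e+00  0.00000000e+00  1.00000000e+00]]
[[276.07195416 156.61156747]
 [276.30742074 226.44044784]
 [275.91304621 130.74714223]]
```

View pics/w1.png

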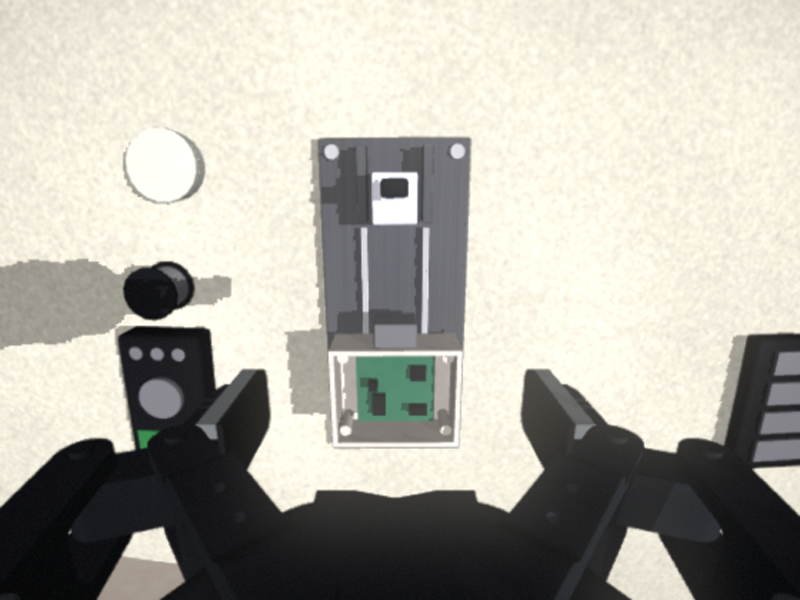

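The wrist view shows the jaw front edge at about (394,222) and the nose front edge at about (395,324). That agrees with my fit to 1–2 mm and gives a gap of about 81 mm, so three spacers are needed. Next I'll go over the stand.

```bash
python3 - <<'E'
from h import *
from workcell import *
go([.58,-.272,.25],-.27+np.pi/2,get_obs())
E
```

```text
turn [ 0.     -0.0008  0.3983] shift [ 3.140e-02 -4.761e-01 -3.000e-04]
```

Call:
jog_arm(
  plan=[
    [[0,0,0.1],[0.008,-0.119,0],0.07],
    [[0,0,0.1],[0.008,-0.119,0],0.07],
    [[0,0,0.2],[0.016,-0.238,0],0.07],
    [[0,0,0.3],[0.024,-0.3,0],0.07],
    [[0,0,0.4],[0.031,-0.4,0],0.07],
    [[0,0,0.4],[0.031,-0.476,0],0.07],
    [[0,0,0.4],[0.031,-0.476,0],0.07],
    [[0,0,0.4],[0.031,-0.476,0],0.07],
  ],
)

```text
clock: 2.03
position: [0.5706, -0.128, 0.2503]
ee_rot: [0.133, 0.991, 0.001, 0.0]
ft_force: [1.4, 0.1, -0.0]
grip_width: 0.82
grasp_force: 0.0
```

```bash
python3 - <<'E'
from h import *
from workcell import *
o=get_obs();print(o["position"]);go([.58,-.272,.25],-.27+np.pi/2,o)
E
```

```text
[ 0.57059184 -0.12796452  0.25025046]
turn [0.0012 0.     0.0025] shift [-4.710e-02 -1.364e-01  1.000e-04]
```

Call:
jog_arm(
  plan=[
    [[0,0,0],[-0.046,-0.135,0],0.07],
    [[0,0,0],[-0.046,-0.135,0],0.07],
    [[0,0,0],[-0.046,-0.135,0],0.07],
    [[0,0,0],[-0.046,-0.135,0],0.07],
    [[0,0,0],[-0.046,-0.135,0],0.07],
    [[0,0,0],[-0.046,-0.135,0],0.07],
  ],
)

```text
clock: 2.53
position: [0.5791, -0.2699, 0.2496]
ee_rot: [0.135, 0.991, 0.0, -0.0]
ft_force: [0.1, 1.2, -0.0]
grip_width: 0.819
grasp_force: 0.0
```

```bash
python3 - <<'E'
from h import *
from workcell import *
import pickle
o=get_obs();print(o["position"])
c=camera("wrist");pickle.dump(c,open("w2.pkl","wb"))
S=[(.6464,-.2969,-.27),(.5998,-.2805,-.27),(.5592,-.2613,-.27),(.5122,-.2473,-.27)]
for s in S: print((proj(c,place(s,box(.024,.04,.062)))).round(1).tolist())
im=np.clip(c["img"][:,:,::-1].astype(float)*1.3,0,255).astype(np.uint8)
cv2.imwrite("pics/w2.png",cv2.resize(im[100:300,180:380],(600,600),interpolation=cv2.INTER_CUBIC))
E
```

```text
[ 0.57905208 -0.26993573  0.24955956]
[[286.6, 261.1], [253.3, 261.1], [252.9, 242.3], [286.8, 242.3]]
[[289.9, 221.8], [255.3, 221.8], [254.9, 201.6], [290.2, 201.6]]
[[297.3, 183.9], [261.4, 183.9], [261.2, 162.2], [297.7, 162.2]]
[[299.0, 138.8], [261.8, 138.8], [261.5, 115.5], [299.4, 115.6]]
```

View pics/w2.png

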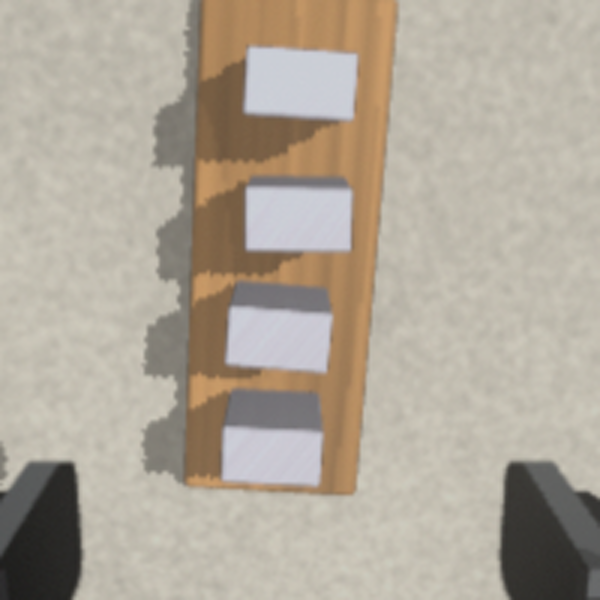

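The wrist crop shows the four spacers with clear tops, from about (300,83) down to (272,456). I'll refit them.

```bash
python3 - <<'E'
from h import *
from workcell import *
import pickle
c=pickle.load(open("w2.pkl","rb"));o=get_obs()
Q=[[(320,486),(222,481),(224,426),(323,429)],[(327,372),(226,362),(231,305),(332,312)],[(351,251),(246,251),(246,187),(351,187)],[(354,120),(245,114),(248,46),(357,55)]]
for q in Q:
    p,e=fit(c,box(.024,.04,.062),(np.array(q)+.5)/3-.5+[180,100],[.58,-.27,-.27]);print(p.round(4),e);go([p[0],p[1],.032],p[2]+np.pi/2,o)
E
```

```text
[ 0.6463 -0.2962 -0.3147] 0.3166752436437518
turn [ 0.0013 -0.0008  0.0462] shift [-0.0719 -0.0093  0.2176]
[ 0.6005 -0.2806 -0.3567] 0.5240688581935842
turn [ 0.0013 -0.0008  0.0882] shift [-0.0236 -0.0063  0.2176]
[ 0.5587 -0.2614 -0.2695] 0.45184617531085747
turn [ 0.0013 -0.0008  0.0009] shift [0.0218 0.001  0.2177]
[ 0.5125 -0.2478 -0.3308] 0.5927680199473246
turn [ 0.0013 -0.0008  0.0622] shift [0.0699 0.0019 0.2177]
```

Call:
jog_arm(
  plan=[
    [[0,0,0.06],[0.035,0.002,0.02],0.07],
    [[0,0,0.06],[0.07,0.002,0.04],0.07],
    [[0,0,0.06],[0.07,0.002,0.08],0.07],
    [[0,0,0.06],[0.07,0.002,0.12],0.07],
    [[0,0,0.06],[0.07,0.002,0.16],0.07],
    [[0,0,0.06],[0.07,0.002,0.195],0.07],
    [[0,0,0.06],[0.07,0.002,0.2196],0.07],
    [[0,0,0.06],[0.07,0.002,0.2196],0.07],
  ],
)

```text
clock: 3.25
position: [0.5096, -0.2456, 0.0257]
ee_rot: [0.163, 0.987, 0.001, -0.004]
ft_force: [-1.2, 0.5, -0.2]
grip_width: 0.821
grasp_force: 0.0
```

Call:
jog_arm(
  plan=[
    [[0,0,0],[0,0,0],0.03],
    [[0,0,0],[0,0,0],0.03],
    [[0,0,0],[0,0,0],0.03],
    [[0,0,0],[0,0,0],0.03],
    [[0,0,0],[0,0,0],0.03],
    [[0,0,0],[0,0,0],0.03],
  ],
  force=40,
)

```text
clock: 3.75
position: [0.5138, -0.25, 0.0329]
ee_rot: [0.164, 0.986, 0.0, 0.002]
ft_force: [0.0, 2.3, 8.3]
grip_width: 0.461
grasp_force: 41.9
```

Call:
jog_arm(
  plan=[
    [[0,0,0],[0,0,-0.035],0.03],
    [[0,0,0],[0,0,-0.075],0.03],
    [[0,0,0],[0,0,-0.11],0.03],
    [[0,0,0],[0,0,-0.11],0.03],
    [[0,0,0],[0,0,-0.11],0.03],
  ],
)

```text
clock: 4.17
position: [0.5135, -0.2505, 0.1436]
ee_rot: [0.165, 0.986, 0.0, 0.003]
ft_force: [0.2, -0.1, -1.9]
grip_width: 0.463
grasp_force: 41.4
```

```bash
python3 - <<'E'
from h import *
from workcell import *
import pickle
o=get_obs();print(o["position"],o["grip_width"])
c=camera("wrist");pickle.dump(c,open("w3.pkl","wb"));
im=np.clip(c["img"][:,:,::-1].astype(float)*1.3,0,255).astype(np.uint8)
cv2.imwrite("pics/w3.png",im)
print(proj(c,o["position"]+R.from_quat(o["ee_rot"]).apply([[.012,.02,-.03],[-.012,.02,-.03],[-.012,-.02,-.03],[.012,-.02,-.03],])))
p=place(JIG,[[-.013,0,.14]])[0];go(p,JIG[2]+np.pi/2,o)
E
```

```text
[ 0.51347439 -0.25054708  0.14358804] 0.4628019671759197
[[326.09957531 268.23326691]
 [323.40517854 318.5719723 ]
 [231.2403819  318.56788845]
 [228.71154333 268.21107447]]
turn [-4.000e-04  5.800e-03 -4.597e-01] shift [0.0857 0.452  0.0035]
```

View pics/w3.png

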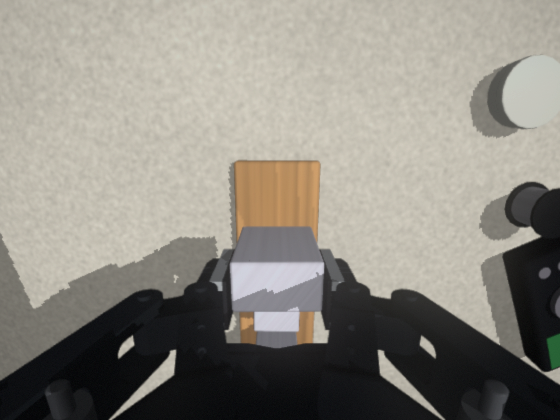

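The spacer is held upright, with its top face at rows 262–310. It sits about 2.5 mm towards tool +x, so I'll compensate for that when placing.

Call:
jog_arm(
  plan=[
    [[0,0,-0.11],[0.02,0.1,0],0.03],
    [[0,0,-0.23],[0.035,0.18,0],0.03],
    [[0,0,-0.34],[0.05,0.26,0],0.03],
    [[0,0,-0.46],[0.065,0.34,0],0.03],
    [[0,0,-0.46],[0.084,0.45,0.003],0.03],
    [[0,0,-0.46],[0.084,0.452,0.003],0.03],
    [[0,0,-0.46],[0.084,0.452,0.003],0.03],
    [[0,0,-0.46],[0.084,0.452,0.003],0.03],
  ],
)

```text
clock: 4.88
position: [0.5592, 0.0817, 0.1375]
ee_rot: [-0.065, 0.998, -0.0, -0.001]
ft_force: [1.4, -0.5, -1.4]
grip_width: 0.461
grasp_force: 41.2
```

Call:
jog_arm(
  plan=[
    [[0,0,0],[0,0,0],0.03],
  ],
)

```text
clock: 4.97
position: [0.5592, 0.0903, 0.1371]
ee_rot: [-0.07, 0.998, 0.002, -0.001]
ft_force: [-0.1, 1.5, -1.0]
grip_width: 0.463
grasp_force: 41.4
```

```bash
python3 - <<'E'
from h import *
from workcell import *
o=get_obs();print(o["position"],o["grip_width"],o["clock"])
p=place(JIG,[[-.0115,0,.14]])[0];print(p);go(p,JIG[2]+np.pi/2,o)
E
```

```text
[0.5591875  0.09033943 0.13713269] 0.46254455062926136 4.9667
[0.58069555 0.20502061 0.14      ]
turn [ 0.004  -0.0019  0.0116] shift [-0.0374  0.1105 -0.0025]
```

Call:
jog_arm(
  plan=[
    [[0,0,0.006],[-0.012,0.036,-0.002],0.03],
    [[0,0,0.006],[-0.024,0.075,-0.002],0.03],
    [[0,0,0.006],[-0.037,0.11,-0.002],0.03],
    [[0,0,0.006],[-0.037,0.11,-0.002],0.03],
    [[0,0,0.006],[-0.037,0.11,-0.002],0.03],
    [[0,0,0.006],[-0.037,0.11,-0.002],0.03],
    [[0,0,0.006],[-0.037,0.11,-0.002],0.03],
  ],
)

```text
clock: 5.55
position: [0.5825, 0.1917, 0.1401]
ee_rot: [-0.061, 0.998, -0.001, -0.001]
ft_force: [0.0, -0.4, -1.0]
grip_width: 0.462
grasp_force: 41.3
```

```bash
python3 - <<'E'
from h import *
from workcell import *
o=get_obs();print(o["position"],o["grip_width"],o["clock"])
p=place(JIG,[[-.0115,0,.033]])[0];print(p);go(p,JIG[2]+np.pi/2,o)
E
```

```text
[0.58251896 0.19174878 0.14009608] 0.46219035966499217 5.55
[0.58069555 0.20502061 0.033     ]
turn [-0.001  -0.0014 -0.0077] shift [1.000e-04 1.350e-02 1.071e-01]
```

Call:
jog_arm(
  plan=[
    [[0,0,-0.007],[0,0.0135,0.015],0.03],
    [[0,0,-0.007],[0,0.0135,0.045],0.03],
    [[0,0,-0.007],[0,0.0135,0.05],0.03],
    [[0,0,-0.007],[0,0.0135,0.05],0.03],
    [[0,0,-0.007],[0,0.0135,0.05],0.03],
    [[0,0,-0.007],[0,0.0135,0.05],0.03],
  ],
)

```text
clock: 6.05
position: [0.5821, 0.2063, 0.0925]
ee_rot: [-0.064, 0.998, 0.0, 0.001]
ft_force: [-0.0, -0.2, -1.9]
grip_width: 0.458
grasp_force: 41.2
```

```bash
python3 - <<'E'
from h import *
from workcell import *
o=get_obs();print(o["position"],o["grip_width"],o["clock"])
p=place(JIG,[[-.0115,0,.033]])[0];print(p);go(p,JIG[2]+np.pi/2,o)
E
```

```text
[0.58213208 0.20632748 0.09249658] 0.4578318631550559 6.05
[0.58069555 0.20502061 0.033     ]
turn [ 0.0004  0.002  -0.0002] shift [ 0.0017 -0.0011  0.0595]
```

Call:
jog_arm(
  plan=[
    [[0,0,0],[0.0015,-0.001,0.01],0.03],
    [[0,0,0],[0.0015,-0.001,0.03],0.03],
    [[0,0,0],[0.0015,-0.001,0.045],0.03],
    [[0,0,0],[0.0015,-0.001,0.053],0.03],
    [[0,0,0],[0.0015,-0.001,0.057],0.03],
    [[0,0,0],[0.0015,-0.001,0.058],0.03],
    [[0,0,0],[0.0015,-0.001,0.058],0.03],
    [[0,0,0],[0.0015,-0.001,0.058],0.03],
  ],
)

```text
clock: 6.72
position: [0.5802, 0.206, 0.0335]
ee_rot: [-0.065, 0.998, 0.0, 0.001]
ft_force: [-0.0, -0.4, -1.7]
grip_width: 0.461
grasp_force: 41.5
```

```bash
python3 - <<'E'
from h import *
from workcell import *
o=get_obs();print(o["position"],o["ft_force"],o["clock"])
p=place(JIG,[[-.0115,0,.033]])[0];print(p);go(p,JIG[2]+np.pi/2,o)
c=camera("wrist")
im=np.clip(c["img"][:,:,::-1].astype(float)*1.5,0,255).astype(np.uint8)
cv2.imwrite("pics/w4.png",cv2.resize(im[120:400,140:420],None,fx=2.1,fy=2.1,interpolation=cv2.INTER_CUBIC))
E
```

```text
[0.58024269 0.20599614 0.0335491 ] [-0.01617478 -0.35629057 -1.71045458] 6.7167
[0.58069555 0.20502061 0.033     ]
turn [0.0004 0.0011 0.0012] shift [-0.0003 -0.001   0.0005]
```

View pics/w4.png

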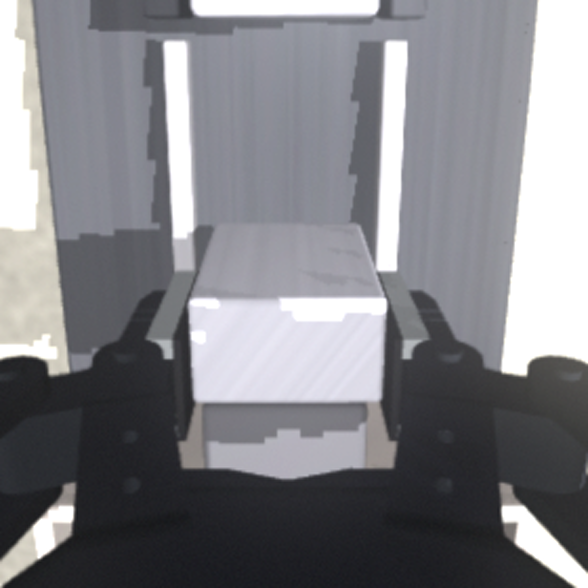

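The spacer is centred between the rails (base at 216..360, rails at 192..380) and just in front of the nose. I'll lower it the last bit and release.

Call:
jog_arm(
  plan=[
    [[0,0,0],[0,-0.0005,0.001],0.03],
    [[0,0,0],[0,-0.0005,0.0015],0.03],
    [[0,0,0],[0,-0.0005,0.0015],0.055],
    [[0,0,0],[0,-0.0005,0.0015],0.06],
    [[0,0,0],[0,-0.0005,0.0015],0.06],
    [[0,0,0],[0,-0.0005,0.0015],0.065],
    [[0,0,0],[0,-0.0005,-0.035],0.07],
    [[0,0,0],[0,-0.0005,-0.075],0.07],
  ],
)

```text
clock: 7.43
position: [0.5778, 0.2045, 0.106]
ee_rot: [-0.065, 0.998, -0.001, -0.003]
ft_force: [0.3, 0.1, 0.5]
grip_width: 0.821
grasp_force: 0.0
```

```bash
python3 - <<'E'
from h import *
from workcell import *
o=get_obs();print(o["position"],o["clock"])
for z in (.16,.03): go([.5587,-.2614,z],-.28+np.pi/2,o)
E
```

```text
[0.57780831 0.20452794 0.10601935] 7.4333
turn [-0.0031 -0.0053  0.4103] shift [ 0.0798 -0.4596 -0.0526]
turn [-0.0031 -0.0053  0.4103] shift [ 0.079  -0.4593  0.0774]
```

Call:
jog_arm(
  plan=[
    [[0,0,0],[0,0,-0.035],0.07],
    [[0,0,0],[0.007,-0.04,-0.05],0.07],
    [[0,0,0],[0.014,-0.08,-0.05],0.07],
    [[0,0,0],[0.021,-0.12,-0.05],0.07],
    [[0,0,0],[0.028,-0.16,-0.05],0.07],
    [[0,0,0],[0.035,-0.2,-0.05],0.07],
    [[0,0,0],[0.042,-0.24,-0.05],0.07],
    [[0,0,0],[0.049,-0.28,-0.05],0.07],
  ],
)

```text
clock: 8.1
position: [0.5672, -0.0806, 0.1581]
ee_rot: [-0.065, 0.998, 0.0, 0.0]
ft_force: [0.5, 0.3, -1.0]
grip_width: 0.82
grasp_force: 0.0
```

Call:
jog_arm(
  plan=[
    [[0,0,0.1],[0.008,-0.04,0],0.07],
    [[0,0,0.2],[0.015,-0.08,0],0.07],
    [[0,0,0.3],[0.022,-0.12,0],0.07],
    [[0,0,0.41],[0.03,-0.16,0],0.07],
    [[0,0,0.41],[0.03,-0.18,0],0.07],
    [[0,0,0.41],[0.03,-0.18,0],0.07],
    [[0,0,0.41],[0.03,-0.18,0],0.07],
    [[0,0,0.41],[0.03,-0.18,0],0.07],
  ],
)

```text
clock: 8.77
position: [0.5614, -0.26, 0.1575]
ee_rot: [0.139, 0.99, 0.0, -0.0]
ft_force: [-0.4, 0.2, 0.5]
grip_width: 0.823
grasp_force: 0.0
```

```bash
python3 - <<'E'
from h import *
from workcell import *
o=get_obs();print(o["position"],o["clock"])
go([.5587,-.2614,.03],-.28+np.pi/2,o)
E
```

```text
[ 0.5614355  -0.26001797  0.15754745] 8.7667
turn [ 0.0007 -0.0005  0.0013] shift [ 0.0022 -0.0022  0.1275]
```

Call:
jog_arm(
  plan=[
    [[0,0,0],[0.002,-0.002,0.035],0.07],
    [[0,0,0],[0.002,-0.002,0.07],0.07],
    [[0,0,0],[0.002,-0.002,0.1],0.07],
    [[0,0,0],[0.002,-0.002,0.12],0.07],
    [[0,0,0],[0.002,-0.002,0.1275],0.07],
    [[0,0,0],[0.002,-0.002,0.1275],0.07],
    [[0,0,0],[0.002,-0.002,0.1275],0.07],
    [[0,0,0],[0.002,-0.002,0.1275],0.07],
  ],
)

```text
clock: 9.43
position: [0.56, -0.2624, 0.0322]
ee_rot: [0.139, 0.99, -0.0, 0.001]
ft_force: [-0.5, 0.3, 0.5]
grip_width: 0.822
grasp_force: 0.0
```

```bash
python3 - <<'E'
from h import *
from workcell import *
o=get_obs();print(o["position"],o["clock"])
go([.5587,-.2614,.03],-.28+np.pi/2,o)
E
```

```text
[ 0.56003412 -0.26241124  0.03219421] 9.4333
turn [0.0002 0.0027 0.0009] shift [0.0016 0.0006 0.0022]
```

Call:
jog_arm(
  plan=[
    [[0,0,0],[0.0016,0.0006,0.001],0.07],
    [[0,0,0],[0.0016,0.0006,0.001],0.03],
    [[0,0,0],[0.0016,0.0006,0.001],0.03],
    [[0,0,0],[0.0016,0.0006,0.001],0.03],
    [[0,0,0],[0.0016,0.0006,0.001],0.03],
    [[0,0,0],[0.0016,0.0006,0.001],0.03],
    [[0,0,0],[0.0016,0.0006,0.001],0.03],
  ],
)

```text
clock: 10.02
position: [0.5578, -0.2615, 0.0301]
ee_rot: [0.139, 0.99, 0.0, 0.0]
ft_force: [-1.1, 1.1, 6.3]
grip_width: 0.459
grasp_force: 41.3
```

Call:
jog_arm(
  plan=[
    [[0,0,0],[0,0,-0.03],0.03],
    [[0,0,0],[0,0,-0.07],0.03],
    [[0,0,0],[0,0,-0.11],0.03],
    [[0,0,0],[0,0,-0.11],0.03],
    [[0,0,0],[0,0,-0.11],0.03],
    [[0,0,0],[0,0,-0.11],0.03],
  ],
)

```text
clock: 10.52
position: [0.5571, -0.2611, 0.1387]
ee_rot: [0.139, 0.99, 0.0, -0.0]
ft_force: [0.0, -0.1, -2.5]
grip_width: 0.461
grasp_force: 41.0
```

```bash
python3 - <<'E'
from h import *
from workcell import *
import pickle
o=get_obs();print(o["position"],o["grip_width"])
c=camera("wrist");pickle.dump(c,open("w5.pkl","wb"))
im=cv2.cvtColor(c["img"],cv2.COLOR_RGB2GRAY)
a=cv2.cvtColor(pickle.load(open("w3.pkl","rb"))["img"],cv2.COLOR_RGB2GRAY)
print(a[215:330:3,300]);print(im[215:330:3,300])
p=place(JIG,[[-.038,0,.14]])[0];go(p,JIG[2]+np.pi/2,o)
E
```

```text
[ 0.55706933 -0.26110243  0.13871764] 0.46144004138994377
[121 119 120 118  94  90  91  92  92  93  92  93  93  92  92  93 145 160
 161 161 160 157 158 107 104 106 107 105 105 104 105 105  96 107 105 101
 101 101 100]
[113 112 112 110 110 109  99  90  90  91  91  91  92  92  92  92  92  91
  92 124 158 162 163 161 107 105 106 104 105 110 160 119 150 156 111 101
 113 113 108]
turn [ 0.0005 -0.0006 -0.4087] shift [ 0.1303  0.444  -0.001 ]
```

Call:
jog_arm(
  plan=[
    [[0,0,0],[0.01,0.035,0],0.03],
    [[0,0,0],[0.021,0.072,0],0.03],
    [[0,0,0],[0.032,0.109,0],0.03],
    [[0,0,0],[0.043,0.146,0],0.03],
    [[0,0,0],[0.054,0.183,0],0.03],
    [[0,0,0],[0.065,0.22,0],0.03],
    [[0,0,0],[0.075,0.255,0],0.03],
    [[0,0,0],[0.085,0.29,0],0.03],
  ],
)

```text
clock: 11.23
position: [0.5544, 0.0427, 0.1377]
ee_rot: [0.139, 0.99, -0.0, -0.001]
ft_force: [1.0, 0.4, -1.1]
grip_width: 0.458
grasp_force: 41.0
```

Call:
jog_arm(
  plan=[
    [[0,0,-0.1],[0.011,0.038,0],0.03],
    [[0,0,-0.2],[0.022,0.076,0],0.03],
    [[0,0,-0.3],[0.033,0.114,0],0.03],
    [[0,0,-0.409],[0.047,0.154,0],0.03],
    [[0,0,-0.409],[0.047,0.154,0],0.03],
    [[0,0,-0.409],[0.047,0.154,0],0.03],
    [[0,0,-0.409],[0.047,0.154,0],0.03],
    [[0,0,-0.409],[0.047,0.154,0],0.03],
  ],
)

```text
clock: 11.9
position: [0.553, 0.2001, 0.1384]
ee_rot: [-0.063, 0.998, -0.001, -0.001]
ft_force: [-0.5, 0.1, -0.5]
grip_width: 0.463
grasp_force: 41.1
```

```bash
python3 - <<'E'
from h import *
from workcell import *
o=get_obs();print(o["position"],o["grip_width"],o["clock"])
p=place(JIG,[[-.0415,0,.030]])[0];print(p);go(p,JIG[2]+np.pi/2,o)
E
```

```text
[0.55299769 0.20005697 0.13839966] 0.462758499870482 11.9
[0.55094482 0.20116134 0.03      ]
turn [-0.0011 -0.0015 -0.0023] shift [0.0017 0.0015 0.1084]
```

Call:
jog_arm(
  plan=[
    [[0,0,-0.002],[0.0017,0.0015,0.02],0.03],
    [[0,0,-0.002],[0.0017,0.0015,0.05],0.03],
    [[0,0,-0.002],[0.0017,0.0015,0.058],0.03],
    [[0,0,-0.002],[0.0017,0.0015,0.058],0.03],
    [[0,0,-0.002],[0.0017,0.0015,0.058],0.03],
    [[0,0,-0.002],[0.0017,0.0015,0.058],0.03],
  ],
)

```text
clock: 12.4
position: [0.5522, 0.2029, 0.0829]
ee_rot: [-0.065, 0.998, 0.0, 0.001]
ft_force: [0.3, 0.4, -0.7]
grip_width: 0.458
grasp_force: 41.0
```

```bash
python3 - <<'E'
from h import *
from workcell import *
o=get_obs();print(o["position"],o["ft_force"],o["clock"])
p=place(JIG,[[-.0415,0,.030]])[0];print(p);go(p,JIG[2]+np.pi/2,o)
c=camera("wrist")
im=np.clip(c["img"][:,:,::-1].astype(float)*1.3,0,255).astype(np.uint8)
cv2.imwrite("pics/w6.png",cv2.resize(im[120:400,140:420],None,fx=2.1,fy=2.1,interpolation=cv2.INTER_CUBIC))
E
```

```text
[0.55223278 0.20285612 0.08287871] [ 0.26645672  0.40135531 -0.72850952] 12.4
[0.55094482 0.20116134 0.03      ]
turn [0.0005 0.0018 0.0012] shift [ 0.0016 -0.0015  0.0529]
```

View pics/w6.png

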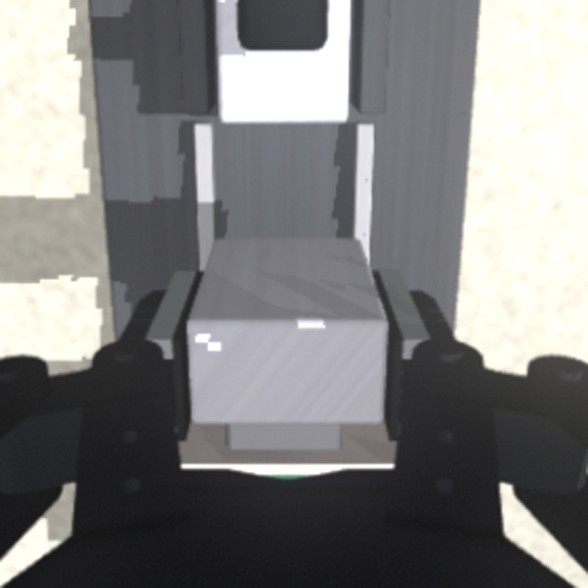

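The held spacer is centred over the rail lane (rails at x≈205 and 365), with the jaw still well clear at row 120. I'll descend with 1.5 mm extra clearance, then slide it gently to pack.

Call:
jog_arm(
  plan=[
    [[0,0,0],[0.003,-0.001,0.01],0.03],
    [[0,0,0],[0.003,-0.001,0.025],0.03],
    [[0,0,0],[0.003,-0.001,0.04],0.03],
    [[0,0,0],[0.003,-0.001,0.049],0.03],
    [[0,0,0],[0.003,-0.001,0.052],0.03],
    [[0,0,0],[0.003,-0.001,0.053],0.03],
    [[0,0,0],[0.003,-0.001,0.053],0.03],
    [[0,0,0],[0.003,-0.001,0.053],0.03],
  ],
)

```text
clock: 13.12
position: [0.5484, 0.2017, 0.0298]
ee_rot: [-0.065, 0.998, 0.0, -0.0]
ft_force: [-6.5, -3.0, 13.3]
grip_width: 0.464
grasp_force: 43.1
```

Call:
jog_arm(
  plan=[
    [[0,0,0],[-0.001,0,0],0.03],
    [[0,0,0],[-0.002,0,0],0.03],
    [[0,0,0],[-0.003,0,0],0.03],
    [[0,0,0],[-0.003,0,0],0.03],
    [[0,0,0],[-0.003,0,0],0.03],
  ],
)

```text
clock: 13.53
position: [0.5516, 0.2024, 0.0298]
ee_rot: [-0.066, 0.998, 0.0, 0.0]
ft_force: [-4.4, -0.7, 10.9]
grip_width: 0.459
grasp_force: 43.0
```

```bash
python3 - <<'E'
from h import *
from workcell import *
o=get_obs();print(o["position"],o["ft_force"],o["clock"])
p=place(JIG,[[-.0415,0,.030]])[0];print(p);go(p,JIG[2]+np.pi/2,o)
E
```

```text
[0.55160978 0.20242289 0.02979082] [-4.41123882 -0.67187999 10.87984978] 13.5333
[0.55094482 0.20116134 0.03      ]
turn [0.0008 0.0007 0.0023] shift [ 0.0008 -0.0012 -0.0002]
```

Call:
jog_arm(
  plan=[
    [[0,0,0],[-0.001,-0.001,-0.0008],0.03],
    [[0,0,0],[-0.002,-0.001,-0.0008],0.03],
    [[0,0,0],[-0.002,-0.001,-0.0008],0.03],
    [[0,0,0],[-0.002,-0.001,-0.0008],0.03],
  ],
)

```text
clock: 13.87
position: [0.5537, 0.2014, 0.0298]
ee_rot: [-0.065, 0.998, 0.0, 0.0]
ft_force: [-3.9, -1.6, 7.4]
grip_width: 0.462
grasp_force: 42.5
```

Call:
jog_arm(
  plan=[
    [[0,0,0],[-0.001,0,0],0.03],
    [[0,0,0],[-0.002,0,0],0.03],
    [[0,0,0],[-0.002,0,0],0.03],
    [[0,0,0],[-0.002,0,0],0.03],
  ],
)

```text
clock: 14.2
position: [0.5554, 0.2017, 0.0298]
ee_rot: [-0.066, 0.998, 0.0, -0.0]
ft_force: [-5.2, -1.7, 8.0]
grip_width: 0.464
grasp_force: 42.6
```

Close to packed against the nose. I'll release and fetch the third.

Call:
jog_arm(
  plan=[
    [[0,0,0],[0.0005,0,-0.0005],0.03],
    [[0,0,0],[0.0005,0,-0.0005],0.055],
    [[0,0,0],[0.0005,0,-0.0005],0.06],
    [[0,0,0],[0.0005,0,-0.0005],0.065],
    [[0,0,0],[0.0005,0,-0.0005],0.07],
    [[0,0,0],[0.0005,0,-0.035],0.07],
    [[0,0,0],[0.0005,0,-0.075],0.07],
    [[0,0,0],[0.0005,0,-0.1],0.07],
  ],
)

```text
clock: 14.87
position: [0.5559, 0.2017, 0.1324]
ee_rot: [-0.065, 0.998, 0.0, 0.001]
ft_force: [0.5, 0.4, 0.2]
grip_width: 0.815
grasp_force: 0.0
```

```bash
python3 - <<'E'
from h import *
from workcell import *
o=get_obs();print(o["position"],o["clock"])
go([.6005,-.2806,.16],-.335+np.pi/2,o)
E
```

```text
[0.55585109 0.20168076 0.13238752] 14.8667
turn [0.0012 0.0022 0.4659] shift [ 0.0186 -0.484  -0.028 ]
```

Call:
jog_arm(
  plan=[
    [[0,0,0],[0.001,-0.035,-0.02],0.07],
    [[0,0,0],[0.003,-0.075,-0.025],0.07],
    [[0,0,0],[0.004,-0.115,-0.025],0.07],
    [[0,0,0],[0.006,-0.155,-0.025],0.07],
    [[0,0,0],[0.007,-0.195,-0.025],0.07],
    [[0,0,0],[0.009,-0.235,-0.025],0.07],
    [[0,0,0],[0.01,-0.27,-0.025],0.07],
    [[0,0,0],[0.011,-0.3,-0.025],0.07],
  ],
)

```text
clock: 15.53
position: [0.5831, -0.1005, 0.1544]
ee_rot: [-0.065, 0.998, -0.0, 0.0]
ft_force: [-0.1, 0.3, -0.2]
grip_width: 0.824
grasp_force: 0.0
```

Call:
jog_arm(
  plan=[
    [[0,0,0.1],[0.002,-0.04,0],0.07],
    [[0,0,0.2],[0.004,-0.08,0],0.07],
    [[0,0,0.3],[0.005,-0.12,0],0.07],
    [[0,0,0.4],[0.007,-0.16,0],0.07],
    [[0,0,0.466],[0.008,-0.184,0],0.07],
    [[0,0,0.466],[0.008,-0.184,0],0.07],
    [[0,0,0.466],[0.008,-0.184,0],0.07],
    [[0,0,0.466],[0.008,-0.184,0],0.07],
  ],
)

```text
clock: 16.2
position: [0.5997, -0.2799, 0.1538]
ee_rot: [0.166, 0.986, 0.0, -0.0]
ft_force: [0.6, -0.1, 0.2]
grip_width: 0.821
grasp_force: 0.0
```

```bash
python3 - <<'E'
from h import *
from workcell import *
o=get_obs();print(o["position"],o["clock"])
go([.6005,-.2806,.031],-.335+np.pi/2,o)
E
```

```text
[ 0.5996786  -0.27990411  0.15382668] 16.2
turn [ 0.0007 -0.0005  0.0016] shift [-0.0011 -0.0005  0.1228]
```

Call:
jog_arm(
  plan=[
    [[0,0,0],[-0.001,-0.0005,0.035],0.07],
    [[0,0,0],[-0.001,-0.0005,0.07],0.07],
    [[0,0,0],[-0.001,-0.0005,0.1],0.07],
    [[0,0,0],[-0.001,-0.0005,0.117],0.07],
    [[0,0,0],[-0.001,-0.0005,0.1225],0.07],
    [[0,0,0],[-0.001,-0.0005,0.1225],0.07],
    [[0,0,0],[-0.001,-0.0005,0.1225],0.07],
    [[0,0,0],[-0.001,-0.0005,0.1225],0.07],
  ],
)

```text
clock: 16.87
position: [0.6015, -0.2816, 0.0336]
ee_rot: [0.166, 0.986, -0.0, 0.001]
ft_force: [0.1, 0.3, 0.2]
grip_width: 0.825
grasp_force: 0.0
```

```bash
python3 - <<'E'
from h import *
from workcell import *
o=get_obs();print(o["position"],o["clock"])
go([.6005,-.2806,.031],-.335+np.pi/2,o)
E
```

```text
[ 0.60149574 -0.28156905  0.03359456] 16.8667
turn [0.0003 0.0028 0.0011] shift [0.0013 0.0006 0.0026]
```

Call:
jog_arm(
  plan=[
    [[0,0,0],[0.001,0.0006,0.001],0.07],
    [[0,0,0],[0.001,0.0006,0.001],0.03],
    [[0,0,0],[0.001,0.0006,0.001],0.03],
    [[0,0,0],[0.001,0.0006,0.001],0.03],
    [[0,0,0],[0.001,0.0006,0.001],0.03],
    [[0,0,0],[0.001,0.0006,0.001],0.03],
    [[0,0,0],[0.001,0.0006,0.001],0.03],
  ],
)

```text
clock: 17.45
position: [0.5999, -0.2808, 0.0314]
ee_rot: [0.167, 0.986, 0.0, 0.001]
ft_force: [-0.7, 0.5, 5.8]
grip_width: 0.461
grasp_force: 41.1
```

Call:
jog_arm(
  plan=[
    [[0,0,0],[0,0,-0.03],0.03],
    [[0,0,0],[0,0,-0.07],0.03],
    [[0,0,0],[0,0,-0.11],0.03],
    [[0,0,0],[0,0,-0.11],0.03],
    [[0,0,0],[0,0,-0.11],0.03],
    [[0,0,0],[0,0,-0.11],0.03],
  ],
)

```text
clock: 17.95
position: [0.5992, -0.2803, 0.1399]
ee_rot: [0.167, 0.986, 0.0, -0.0]
ft_force: [0.7, 0.8, -1.9]
grip_width: 0.461
grasp_force: 40.7
```

```bash
python3 - <<'E'
from h import *
from workcell import *
o=get_obs();print(o["position"],o["grip_width"])
im=cv2.cvtColor(camera("wrist")["img"],cv2.COLOR_RGB2GRAY)
print(im[215:330:3,300])
p=place(JIG,[[-.064,0,.14]])[0];go(p,JIG[2]+np.pi/2,o)
E
```

```text
[ 0.59915528 -0.28032978  0.13985344] 0.4614643320201838
[110 110 109 110 112 111 104  93  93  93  94  94  95  95  95  94  94  95
  93 141 162 163 164 159 107 106 107 105 107 108 107 125 152 160 107 108
 154 152 148]
turn [ 0.0006 -0.0008 -0.4637] shift [2.238e-01 4.289e-01 2.000e-04]
```

Call:
jog_arm(
  plan=[
    [[0,0,0],[0.016,0.03,0],0.03],
    [[0,0,0],[0.033,0.063,0],0.03],
    [[0,0,0],[0.05,0.096,0],0.03],
    [[0,0,0],[0.067,0.129,0],0.03],
    [[0,0,0],[0.084,0.162,0],0.03],
    [[0,0,0],[0.101,0.195,0],0.03],
    [[0,0,0],[0.118,0.228,0],0.03],
    [[0,0,0],[0.13,0.25,0],0.03],
  ],
)

```text
clock: 18.67
position: [0.5572, 0.0024, 0.1389]
ee_rot: [0.165, 0.986, 0.0, -0.002]
ft_force: [0.3, 0.4, -1.6]
grip_width: 0.461
grasp_force: 40.7
```

Call:
jog_arm(
  plan=[
    [[0,0,-0.1],[0.018,0.034,0],0.03],
    [[0,0,-0.2],[0.036,0.068,0],0.03],
    [[0,0,-0.3],[0.054,0.102,0],0.03],
    [[0,0,-0.4],[0.072,0.136,0],0.03],
    [[0,0,-0.464],[0.095,0.179,0],0.03],
    [[0,0,-0.464],[0.095,0.179,0],0.03],
    [[0,0,-0.464],[0.095,0.179,0],0.03],
    [[0,0,-0.464],[0.095,0.179,0],0.03],
  ],
)

```text
clock: 19.33
position: [0.5271, 0.1983, 0.1392]
ee_rot: [-0.065, 0.998, -0.001, -0.001]
ft_force: [0.8, -1.1, -1.1]
grip_width: 0.459
grasp_force: 40.8
```

```bash
python3 - <<'E'
from h import *
from workcell import *
o=get_obs();print(o["position"],o["grip_width"],o["clock"])
p=place(JIG,[[-.066,0,.032]])[0];print(p);go(p,JIG[2]+np.pi/2,o)
E
```

```text
[0.52710861 0.19831717 0.13916888] 0.45861993107061283 19.3333
[0.52664839 0.19800959 0.032     ]
turn [-0.0012 -0.0024  0.001 ] shift [ 2.000e-04 -1.000e-04  1.072e-01]
```

Call:
jog_arm(
  plan=[
    [[0,0,0.001],[0,0,0.02],0.03],
    [[0,0,0.001],[0,0,0.045],0.03],
    [[0,0,0.001],[0,0,0.055],0.03],
    [[0,0,0.001],[0,0,0.055],0.03],
    [[0,0,0.001],[0,0,0.055],0.03],
    [[0,0,0.001],[0,0,0.055],0.03],
  ],
)

```text
clock: 19.83
position: [0.5287, 0.1981, 0.0867]
ee_rot: [-0.064, 0.998, 0.0, 0.001]
ft_force: [0.5, 0.1, -0.8]
grip_width: 0.462
grasp_force: 40.7
```

```bash
python3 - <<'E'
from h import *
from workcell import *
o=get_obs();print(o["position"],o["ft_force"],o["clock"])
p=place(JIG,[[-.066,0,.032]])[0];print(p);go(p,JIG[2]+np.pi/2,o)
c=camera("wrist");im=np.clip(c["img"][:,:,::-1].astype(float)*1.3,0,255).astype(np.uint8)
t=camera("top");ti=np.clip(t["img"][:,:,::-1].astype(float)*1.5,0,255).astype(np.uint8)
a=cv2.resize(im[120:400,140:420],(500,500),interpolation=cv2.INTER_CUBIC)
s=camera("scene")["img"][160:260,330:390,::-1]
s=np.clip(s.astype(float)*1.5,0,255).astype(np.uint8)
cv2.imwrite("pics/w7.png",np.hstack([a,cv2.resize(s,(300,500),interpolation=cv2.INTER_CUBIC)]))
E
```

```text
[0.52869151 0.19806246 0.08672304] [ 0.52557448  0.05669868 -0.77263863] 19.8333
[0.52664839 0.19800959 0.032     ]
turn [ 0.0003  0.0012 -0.0018] shift [0.0021 0.0002 0.0547]
```

View pics/w7.png

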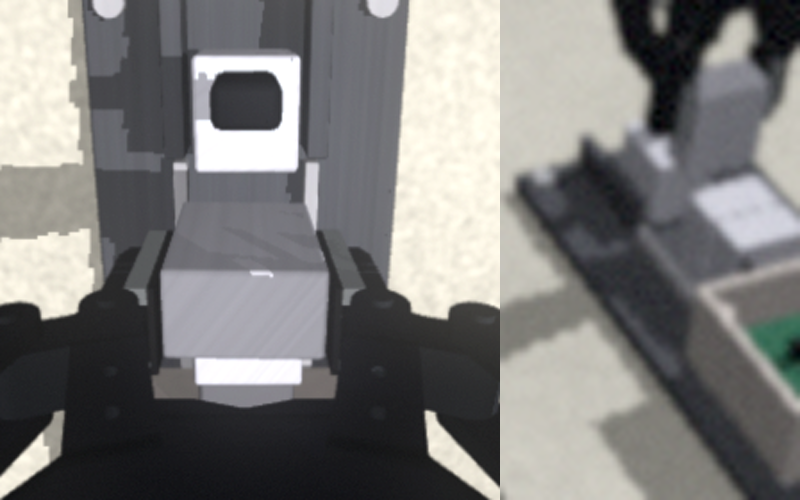

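The scene crop shows spacers 1 and 2 packed against the nose at (750,205), with the third hovering over the remaining slot. I'll descend.

Call:
jog_arm(
  plan=[
    [[0,0,0],[0.002,0,0.01],0.03],
    [[0,0,0],[0.002,0,0.025],0.03],
    [[0,0,0],[0.002,0,0.04],0.03],
    [[0,0,0],[0.002,0,0.049],0.03],
    [[0,0,0],[0.002,0,0.052],0.03],
    [[0,0,0],[0.002,0,0.0535],0.03],
    [[0,0,0],[0.002,0,0.0535],0.03],
    [[0,0,0],[0.002,0,0.0535],0.03],
  ],
)

```text
clock: 20.65
position: [0.5264, 0.1984, 0.0328]
ee_rot: [-0.064, 0.998, 0.0, 0.001]
ft_force: [0.5, -0.3, -0.2]
grip_width: 0.461
grasp_force: 40.7
```

```bash
python3 - <<'E'
from h import *
from workcell import *
o=get_obs();print(o["position"],o["ft_force"],o["clock"])
p=place(JIG,[[-.066,0,.032]])[0];go(p,JIG[2]+np.pi/2,o)
E
```

```text
[0.52644593 0.1983834  0.03283346] [ 0.49062208 -0.29642212 -0.15859439] 20.65
turn [ 0.0004  0.001  -0.0008] shift [-0.0002 -0.0004  0.0008]
```

Call:
jog_arm(
  plan=[
    [[0,0,0],[-0.001,0,0.001],0.03],
    [[0,0,0],[-0.002,0,0.001],0.03],
    [[0,0,0],[-0.002,0,0.001],0.055],
    [[0,0,0],[-0.002,0,0.001],0.06],
    [[0,0,0],[-0.002,0,0.001],0.065],
    [[0,0,0],[-0.002,0,0],0.07],
    [[0,0,0],[-0.002,0,-0.035],0.07],
    [[0,0,0],[-0.002,0,-0.075],0.07],
  ],
)

```text
clock: 21.32
position: [0.526, 0.1975, 0.1057]
ee_rot: [-0.064, 0.998, -0.001, -0.003]
ft_force: [1.7, 1.1, 0.3]
grip_width: 0.821
grasp_force: 0.0
```

Call:
jog_arm(
  plan=[
    [[0,0,0],[0,0,-0.04],0.07],
    [[0,0,0],[0,0,-0.08],0.07],
    [[0,0,0],[0,0,-0.08],0.06],
    [[0,0,0],[0,0,-0.08],0.05],
    [[0,0,0],[0,0,-0.08],0.05],
  ],
)

```text
clock: 21.73
position: [0.5276, 0.1984, 0.1867]
ee_rot: [-0.064, 0.998, 0.0, -0.0]
ft_force: [0.7, -0.6, -0.2]
grip_width: 0.583
grasp_force: 0.0
```

```bash
python3 - <<'E'
from h import *
from workcell import *
o=get_obs();print(o["position"],o["joint_pos"],o["clock"])
c=camera("wrist");im=np.clip(c["img"][:,:,::-1].astype(float)*1.3,0,255).astype(np.uint8)
cv2.imwrite("pics/w8.png",cv2.resize(im[60:340,140:420],(600,600),interpolation=cv2.INTER_CUBIC))
print(proj(c,place(JIG,[[-.108,0,.086]])))
for z in (.16,.062):
  for k in (0,np.pi): 
    p=place(JIG,[[-.108,0,z]])[0];go(p,JIG[2],o)
E
```

```text
[0.52761733 0.19841236 0.18670514] [-0.65908997  0.2251035   0.25268223  1.70088479 -0.05963655  1.22340026
  1.30695537] 21.7333
[[276.89392068 161.20113854]]
turn [-2.0000e-04 -4.0000e-04  1.5701e+00] shift [ 0.043  -0.0003  0.0267]
turn [-2.0000e-04 -4.0000e-04  1.5701e+00] shift [ 0.043  -0.0003  0.0267]
turn [-2.0000e-04 -4.0000e-04  1.5701e+00] shift [ 0.043  -0.0003  0.1247]
turn [-2.0000e-04 -4.0000e-04  1.5701e+00] shift [ 0.043  -0.0003  0.1247]
```

View pics/w8.png

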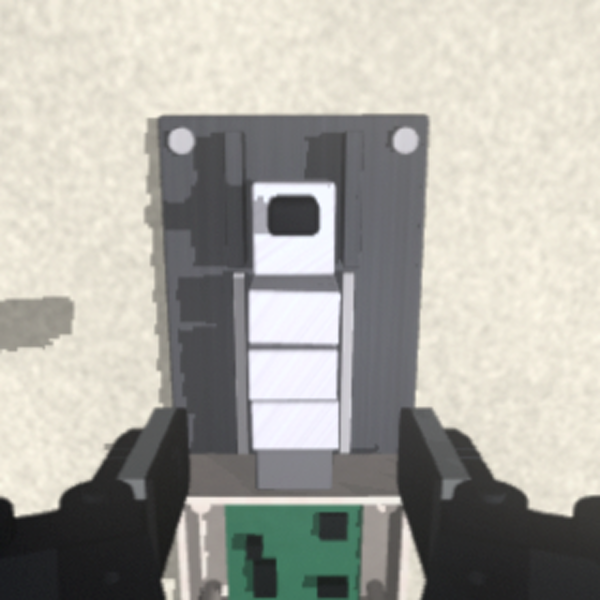

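All three spacers stand between the rails, with tops at rows 290–450. The nose is directly behind them, there's a small gap to the jaw, and the grip is at (293,215), which matches the prediction. The fingers already close across the grip's 20 mm sides, so no turn is needed.

Call:
jog_arm(
  plan=[
    [[0,0,0],[0.022,0,0],0.05],
    [[0,0,0],[0.043,0,0.005],0.05],
    [[0,0,0],[0.043,0,0.035],0.05],
    [[0,0,0],[0.043,0,0.07],0.05],
    [[0,0,0],[0.043,0,0.085],0.05],
    [[0,0,0],[0.043,0,0.085],0.05],
    [[0,0,0],[0.043,0,0.085],0.05],
    [[0,0,0],[0.043,0,0.085],0.05],
  ],
)

```text
clock: 22.45
position: [0.4857, 0.193, 0.1028]
ee_rot: [-0.064, 0.998, 0.0, 0.0]
ft_force: [0.1, 0.2, 0.9]
grip_width: 0.588
grasp_force: 0.0
```

```bash
python3 - <<'E'
from h import *
from workcell import *
o=get_obs();print(o["position"],o["clock"])
go(place(JIG,[[-.1085,0,.059]])[0],JIG[2]+np.pi/2,o)
E
```

```text
[0.48571829 0.1930378  0.10277406] 22.45
turn [ 0.0001  0.0004 -0.001 ] shift [ 0.0013 -0.0003  0.0438]
```

Call:
jog_arm(
  plan=[
    [[0,0,0],[0.001,0,0.015],0.05],
    [[0,0,0],[0.001,0,0.032],0.05],
    [[0,0,0],[0.001,0,0.04],0.05],
    [[0,0,0],[0.001,0,0.043],0.05],
    [[0,0,0],[0.001,0,0.043],0.05],
    [[0,0,0],[0.001,0,0.043],0.05],
  ],
)

```text
clock: 22.95
position: [0.4849, 0.193, 0.0601]
ee_rot: [-0.064, 0.998, 0.0, 0.001]
ft_force: [-1.3, -1.6, 1.0]
grip_width: 0.582
grasp_force: 0.0
```

Call:
jog_arm(
  plan=[
    [[0,0,0],[0,0,0],0.01],
    [[0,0,0],[0,0,0],0.01],
    [[0,0,0],[0,0,0],0.01],
    [[0,0,0],[0,0,0],0.01],
    [[0,0,0],[0,0,0],0.01],
    [[0,0,0],[0,0,0],0.01],
  ],
  force=90,
)

```text
clock: 23.45
position: [0.485, 0.193, 0.0601]
ee_rot: [-0.064, 0.998, 0.0, 0.001]
ft_force: [0.2, -2.0, 5.9]
grip_width: 0.209
grasp_force: 88.3
```

Call:
jog_arm(
  plan=[
    [[0,0,0],[-0.002,0,0],0.01],
    [[0,0,0],[-0.004,0,0],0.01],
    [[0,0,0],[-0.006,0,0],0.01],
    [[0,0,0],[-0.006,0,0],0.01],
    [[0,0,0],[-0.006,0,0],0.01],
  ],
)

```text
clock: 23.87
position: [0.4912, 0.1938, 0.0601]
ee_rot: [-0.064, 0.998, 0.0, 0.001]
ft_force: [0.3, -1.3, 5.5]
grip_width: 0.213
grasp_force: 88.6
```

Call:
jog_arm(
  plan=[
    [[0,0,0],[-0.001,0,0],0.01],
    [[0,0,0],[-0.002,0,0],0.01],
    [[0,0,0],[-0.003,0,0],0.01],
    [[0,0,0],[-0.003,0,0],0.01],
    [[0,0,0],[-0.003,0,0],0.01],
  ],
)

```text
clock: 24.28
position: [0.4928, 0.194, 0.0601]
ee_rot: [-0.064, 0.998, 0.0, -0.001]
ft_force: [-7.4, -2.2, 12.6]
grip_width: 0.211
grasp_force: 89.6
```

Contact at about 8 mm of stroke, as expected. I'll build up pressure.

Call:
jog_arm(
  plan=[
    [[0,0,0],[-0.001,0,0],0.01],
    [[0,0,0],[-0.002,0,0],0.01],
    [[0,0,0],[-0.002,0,0],0.01],
    [[0,0,0],[-0.002,0,0],0.01],
  ],
)

```text
clock: 24.62
position: [0.4928, 0.194, 0.0601]
ee_rot: [-0.064, 0.998, -0.0, -0.003]
ft_force: [-18.3, -4.6, 23.7]
grip_width: 0.216
grasp_force: 91.1
```

Call:
jog_arm(
  plan=[
    [[0,0,0],[-0.001,0,0],0.01],
    [[0,0,0],[-0.001,0,0],0.01],
    [[0,0,0],[-0.001,0,0],0.01],
  ],
)

```text
clock: 24.87
position: [0.4928, 0.194, 0.0601]
ee_rot: [-0.064, 0.998, -0.0, -0.004]
ft_force: [-23.9, -6.0, 28.7]
grip_width: 0.211
grasp_force: 91.7
```

Call:
jog_arm(
  plan=[
    [[0,0,0],[-0.0005,0,-0.001],0.01],
    [[0,0,0],[-0.0005,0,-0.001],0.01],
    [[0,0,0],[-0.0005,0,-0.001],0.01],
    [[0,0,0],[-0.0005,0,-0.001],0.01],
    [[0,0,0],[-0.0005,0,-0.001],0.01],
    [[0,0,0],[-0.0005,0,-0.001],0.01],
  ],
)

```text
clock: 25.37
position: [0.4928, 0.1939, 0.0601]
ee_rot: [-0.064, 0.998, -0.001, -0.004]
ft_force: [-20.8, -5.7, 19.7]
grip_width: 0.212
grasp_force: 90.2
```

```bash
python3 - <<'E'
from h import *
from workcell import *
o=get_obs();print(o["position"],o["ft_force"],o["torque"],o["clock"])
t=camera("top")["img"][130:297,100:210,::-1]
s=camera("scene")["img"][150:260,320:430,::-1]
f=lambda a,w:cv2.resize(np.clip(a.astype(float)*1.5,0,255).astype(np.uint8),(w,500),interpolation=cv2.INTER_CUBIC)
cv2.imwrite("pics/f.png",np.hstack([f(t,290),f(s,500)]))
E
```

```text
[0.4928299  0.19394196 0.06010475] [-20.82077336  -5.73156538  19.72345681] [-0.92361532  4.24545851 -0.03415016] 25.3667
```

View pics/f.png

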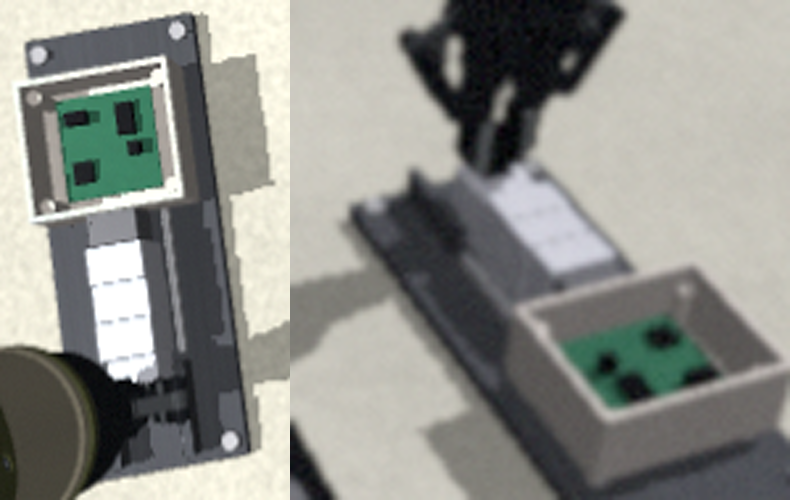

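The spacers are packed face to face between the jaw and the nose. I'll add a little more pressure, then hold.

Call:
jog_arm(
  plan=[
    [[0,0,0],[-0.001,0,-0.0003],0.01],
    [[0,0,0],[-0.0015,0,-0.0005],0.01],
    [[0,0,0],[-0.0015,0,-0.0005],0.01],
    [[0,0,0],[-0.0015,0,-0.0005],0.01],
    [[0,0,0],[-0.0015,0,-0.0005],0.01],
    [[0,0,0],[-0.0015,0,-0.0005],0.01],
    [[0,0,0],[-0.0015,0,-0.0005],0.01],
    [[0,0,0],[-0.0015,0,-0.0005],0.01],
  ],
)

```text
clock: 26.13
position: [0.4928, 0.1939, 0.0601]
ee_rot: [-0.064, 0.998, -0.001, -0.006]
ft_force: [-26.0, -5.9, 21.1]
grip_width: 0.214
grasp_force: 90.7
```

```bash
python3 - <<'E'
from workcell import *
print(get_obs()["ft_force"]);print(hand_in())
E
```

```text
[-25.97214305  -5.9412402   21.0940071 ]
the job is handed in; nothing more can be done
None
```

Job handed in at 26 s: three spacers stand packed between the jaw and the nose, and the arm is still holding the jaw's grip with about 26 N of pressure. The fourth spacer stayed on the stand, and the tin, spool and meter were left alone.

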